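# Refit the intake filter cover of the vacuum pump

## Robot

A 6-joint arm with a two-finger parallel gripper is mounted at the origin on a cart in front of the work surface, level with it; the furniture and walls round the work are solid. World frame = base frame: x ahead of the robot, y to its left, z up, the work surface at z = 0. Lengths are in mm, angles in rad, forces in N, time in s.
With the tool pointing down it reaches from about 325 to 900 mm from the base axis. Payload 6.1 kg.
Tool frame: the origin (TCP) lies between the finger pads; the fingertips stand 19 mm ahead of it and the grasp point (between the pads) is the TCP; z points along the fingers, y is the line along which they close (so a half turn about z gives the same grasp; the last joint's range is limited). The gripper opens to 85 mm and grips with 20 to 120 N. Pads are 22 mm wide; open, the fingers measure 114 mm over their backs; the gripper's body (76 mm by 85 mm) begins 54 mm behind the grasp point. The pads swing forward as they close: fully open they stand 13 mm farther back than shut.
Start: joints at [-1.264, 0.22, 1.526, -0, 1.395, -0.126], TCP at [262.126, -567.367, 250.3] pointing down, gripper open.
Joint ranges: [-2.98, 2.98], [-0.91, 2.08], [0.09, 2.57], [-1.24, 4.39], [0.2, 2.65], [-2.68, 2.68]. Speed limits (rad/s): [2.57, 2.57, 3.01, 3.14, 3.14, 3.14].

## Interface

Orientations are given as a unit quaternion [w, x, y, z].
In Python, from rig import r, eyes, finder gives the robot as it stands. The module is installed in compiled form; this text tells all that it offers.
- The arm moves only by the tool servo_tool, never from a script. Its arguments are lists of equal length, an entry for each row: "xyz": the shift along the world's x, y, z each as a share of 50 cm, from -1 to 1, a list of three; "angular": the turn, a rotation vector about the world's x, y, z each as a share of 1.5 rad, from -1 to 1, a list of three. A call has 1 to 20 rows; each row is the pose to reach, as a shift and turn from the pose commanded when the call began; what a row does not reach only later rows make up. A row lasts 1/8 s, in which the tool goes at most 62.5 mm and 10.7 degrees, less where a joint would pass 70% of its speed; a pose out of reach is approached as far as the arm can. A call with a number of a shift or a turn outside -1 to 1 is refused whole. A call with a gripper value outside its range is refused whole. "grip" is the opening, from -1 (shut) to 1 (fully open), so that 0 is half open, set as the call begins (left out, the last holds). The fingers move at their own pace and stop on an object; the grip force is fixed at half the most. Time passes only in rows, so rows that repeat a pose let the fingers close. It gives the time, the measured TCP pose, the force, the opening and the grip force at its end, in the units of the state.
- r.state(): the state, without advancing time (a new reading comes with each control period).
- eyes.read_camera(name): name is "scene" or "side" or "wrist"; returns a dict with "image" (384x512x3 uint8, blue, green, red), "fx", "fy", "cx", "cy" (pixels), "cam_to_world" (4x4, takes a point from camera to world coordinates). Camera axes: x right, y up, looking along -z (the intrinsics and any distortion apply to the point x, -y, -z); pixel columns grow to the right and rows downward; lengths in mm; the calibration is good to about 2 mm. The wrist camera is an equidistant fisheye: a pixel r from the principal point sees the ray r / f radians off the axis. A picture is of the moment at which its call begins. There is no depth.
- r.hand_in(): hands the job in; it is judged then, once.
Trained networks look in a picture, given as the dict that the camera call returned (one of the last four; its "shot" number tells which), for a name from the list of things; names that differ only in an ending like _2 or _b are one class to them, and where a whole thing is asked for, a point or a joint stands for the part that bears it (a point fixed in the world has none). Each returns a list of dicts, best first, with "score" (0 to 1); they miss things now and then, are a little off and sometimes report something else, mostly with a low value. They report only what shows in the picture. A call takes as long as a camera call.
- finder.search_frame(picture, name): "at" ([x, y, z] in mm, in the coordinates of the camera as it stood for that picture, good to about 4 mm: the middle of the surface that is visible of it).
- finder.trace(picture, name): "mask" (384x512 bool, what is visible of it).
- finder.landmark_of(picture, name): "at" ([x, y, z] in mm, in the coordinates of the camera as it stood for that picture, good to about 4 mm: a listed point, or the origin of a listed thing).
The state is a dict: "clock": time; "joint_pos": joint angles; "dq": joint speeds; "joint_efforts": joint torques, N m; "tool_pos": TCP position; "orientation": TCP orientation; "force": force on the tool from outside, world axes, zero at the start; "moment": the same for the moment, N m; "opening": opening from 0.0 (shut) to 1.0 (fully open); "gripper_force": force on a finger pad.
Only numpy, scipy, OpenCV 4.12 (cv2) and the standard library are available. Lean on these libraries where they do the work, as an engineer would, in place of code of your own. Each camera call takes 0.05 s, during which the arm holds its last target. There are 200 camera calls.

## Task

Put the round cover back on the vacuum pump's intake filter: slide its slot under the captive wing nut until the stud stands at the cover's centre, and let the cover drop flush into the rim of the leaning filter mouth. Then spin the wing nut down clockwise until it clamps the cover snugly, not just touching, and let go. Leave the other things on the table where they are.

Things in the scene. Friction and masses are not known exactly. Their poses are not given: they have to be found in the camera images.
- vacuum_pump: small vacuum pump, fixed to the table, about 180 x 195 mm, 187 mm high to its rim: motor lying across, finned block, and on top a grey filter drum that leans back. Origin: on the table, 4 mm beyond the point below the mouth's centre; x points horizontally away from the operator, z up. The mouth faces -x and up.
- filter_mouth: open mouth of the drum. Origin: centre of the flat seat the cover lies on, 142 mm above the table. z points out of the mouth along the stud, leaning 30 degrees from vertical towards the operator; x up the slope, away from the operator. A rim 4 mm high, 149 mm across inside, stands round the seat. The fixed stud, 12 mm thick, is on the z axis; its tip is 59 mm above the seat.
- wing_nut: captive steel wing nut on the stud. Origin: centre of its underside; z along the stud, outwards; this frame does not turn with the wings. Foot 33 mm across, hub 20 mm thick up to 34 mm, two opposite flat wings 8 mm thick, from 14 to 29 mm off the axis and 22 to 48 mm above the underside. At the start it is 12.3 to 14 mm above where the seated cover's top will be (4 mm above the seat).
- nut_turn (a joint): turn of the nut, rad: grows clockwise as seen looking into the mouth; the nut then moves down 7 mm a turn (a steep thread). Starts at 0 to 1.5; its foot meets the seated cover at about 12.6. Turning takes 0.03 N m until it bears on the cover, then stiffens; 0.5 rad further it is snug. It stays where it is left. At 0 and every full turn the wing with wing_tip lies along the mouth's +x.
- wing_tip (a point): middle of one wing's rounded end, 23 mm from the axis and 40 mm above the nut's underside; it turns with the nut.
- cover: round grey-painted aluminium plate, 144 mm across, 4 mm thick, 0.11 to 0.22 kg, with six air openings, lying flat on the table, handle up. Origin: centre of its underside; z up. A slot 16 mm wide runs along +x from the centre, where its end is round, to the edge, where it is open. The black handle stands on the -x side.
- handle (a point): middle of the cover's handle bar, 53 mm from the cover's centre along its -x and 28 mm above its underside. The bar is 30 mm long along the cover's x, 10 mm wide along y, 12 mm tall (18 mm free below it), on two 8 mm posts.
- mix_cup_1: bystander: mixing cup with cured resin, 66 mm across, 85 mm tall; leave it alone
- spring_clamp: bystander: spring clamp lying on its side, 52 x 110 x 19 mm; leave it alone
- sanding_block: bystander: cork sanding block, 60 x 100 x 30 mm; leave it alone
- hex_keys: bystander: folded hex key set, 27 x 90 x 20 mm; leave it alone

How it is judged (in metres and radians):
On the way:
1. the cover lies flush in the rim, the stud in the end of its slot (x of cover in the frame of filter_mouth between -0.005 and 0.005 m and y of cover in the frame of filter_mouth between -0.005 and 0.005 m and z of cover in the frame of filter_mouth between -0.002 and 0.002 m and angle between the z axis of cover and the z axis of filter_mouth, either way round below 0.035 rad), for 0.2 s.
At the end, for the whole second after the job is handed in: The cover lies flush in the rim of the mouth (centre within 5 mm across and 2 mm in height of the seat, flat within 2 degrees), at rest, and the wing nut is down and presses on it with more than 5 N (all of step 1 and contact force between wing_nut and cover above 5 N and value of joint nut_turn above 11.5 rad and linear speed of cover below 0.02 m/s); the robot touches nothing.
It fails at once if a bystander is moved by more than 25 mm (distance of any of mix_cup_1, spring_clamp, sanding_block, hex_keys from where it was at the start of the episode above 0.025 m).
It also fails if it takes over 67 s, if anything falls off the work surface, if the arm or the gripper's body presses on something with over 40 N, if the wrist force passes 120 N, or if a joint passes its speed limit or range.

## Working session

There is one attempt and no reset: what is moved stays moved. The work goes in short steps, Python scripts to look and compute and a tool call to move; the robot and the scene stay as the last step left them, time stands still between calls to the robot, and variables do not carry over. Pictures are saved under pics/ and viewed, at most 10 in all, crops included, and the job is handed in when it is done.

Besides the shell and the picture viewer there is one more tool, called by a JSON object that holds its "fn" and its "kwargs". servo_tool: Moves the arm, as the interface text tells. Its arguments: {"type":"object","properties":{"xyz":{"type":"array"},"angular":{"type":"array"},"grip":{"type":"number"}},"required":["xyz","angular"]}

```bash
mkdir -p pics; cat > h.py <<'E'
from rig import r, eyes, finder
import numpy as np, cv2
from scipy.spatial.transform import Rotation as R
def W(p,a):
    M=np.array(p["cam_to_world"]);return (M@np.append(a,1))[:3]
def lm(p,n,k=1):
    return [(np.round(W(p,d["at"]),1).tolist(),round(d["score"],2)) for d in finder.landmark_of(p,n)[:k]]
def sf(p,n,k=1):
    return [(np.round(W(p,d["at"]),1).tolist(),round(d["score"],2)) for d in finder.search_frame(p,n)[:k]]
E
python3 - <<'E'
from h import *
ims=[]
for c in ["scene","side"]:
    p=eyes.read_camera(c);ims.append(p["image"])
    for n in ["vacuum_pump","filter_mouth","wing_nut","wing_tip","cover","handle"]: print(c,n,lm(p,n))
    for n in ["mix_cup_1","spring_clamp","sanding_block","hex_keys"]: print(c,n,sf(p,n))
    print(np.round(np.array(p["cam_to_world"])[:3],2).tolist(),p["fx"])
cv2.imwrite("pics/a.png",cv2.resize(np.vstack(ims),(400,600)) if 0 else np.vstack(ims)[:, :][:768]) 
cv2.imwrite("pics/a.png",cv2.resize(np.hstack(ims),(800,300),interpolation=cv2.INTER_AREA))
s=r.state();print(s["clock"],s["tool_pos"],s["orientation"])
E
```

```text
scene vacuum_pump []
scene filter_mouth [([465.2, 385.6, 143.8], 0.71)]
scene wing_nut []
scene wing_tip []
scene cover [([511.7, 126.7, 3.2], 0.94)]
scene handle [([465.5, 92.7, 22.6], 0.94)]
scene mix_cup_1 [([619.8, 190.6, 40.5], 0.69)]
scene spring_clamp []
scene sanding_block [([499.3, 115.7, 5.3], 0.65)]
scene hex_keys [([495.9, 115.2, 6.6], 0.34)]
[[0.5, 0.37, -0.79, -232.72], [-0.87, 0.2, -0.45, -213.84], [-0.01, 0.91, 0.42, 561.13]] 418.6594882576807
side vacuum_pump [([474.7, 389.9, -3.3], 0.93)]
side filter_mouth [([466.8, 387.9, 145.7], 0.82)]
side wing_nut [([462.8, 377.1, 158.6], 0.96)]
side wing_tip [([474.4, 363.3, 199.1], 0.75)]
side cover [([509.9, 126.2, -0.9], 0.78)]
side handle [([464.5, 95.3, 34.6], 0.67)]
side mix_cup_1 [([633.6, 211.4, 40.2], 0.88)]
side spring_clamp [([364.6, 201.0, 17.2], 0.82)]
side sanding_block [([704.7, 132.1, 31.1], 0.92)]
side hex_keys [([683.6, 303.8, 14.8], 0.89)]
[[-0.97, 0.15, -0.2, 363.81], [-0.25, -0.61, 0.75, 883.67], [-0.01, 0.78, 0.63, 679.44]] 391.659566615728
1.1 [ 262.12011274 -567.36620532  250.27215853] [-2.21078983e-05  9.76680799e-01  2.14696566e-01 -4.33342684e-06]
```

View pics/a.png

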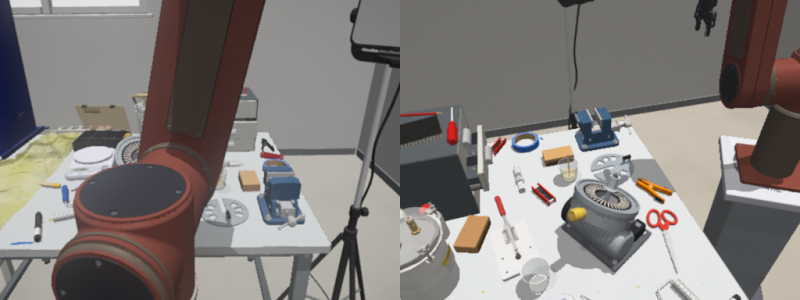

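The side view (right half) shows the cover near (612,165) and the pump near (605,215), with the nut on its stud. Cover x points at about 35° yaw. I'll move over the cover.

{"fn": "servo_tool", "kwargs": {"xyz": [[0.3,1,0.0],[0.3,1,0.0],[0.3,1,0.0],[0.3,1,0.0],[0.3,1,0.0],[0.3,1,0.0],[0.3,1,0.0],[0.3,1,0.0],[0.3,1,0.0],[0.3,1,0.0]], "angular": [[0,0,0.12],[0,0,0.12],[0,0,0.12],[0,0,0.12],[0,0,0.12],[0,0,0.12],[0,0,0.12],[0,0,0.12],[0,0,0.12],[0,0,0.12]], "grip": 0}}

```text
clock: 2.35
tool_pos: [412.4, -66.0, 250.5]
orientation: [0.0, 0.953, 0.303, 0.0]
force: [0.7, -1.1, 0.0]
opening: 0.499
gripper_force: 0.0
```

{"fn": "servo_tool", "kwargs": {"xyz": [[0.1,0.24,-0.06],[0.1,0.24,-0.06],[0.1,0.24,-0.06],[0.1,0.24,-0.06],[0.1,0.24,-0.06]], "angular": [[0,0,0],[0,0,0],[0,0,0],[0,0,0],[0,0,0]]}}

```text
clock: 2.98
tool_pos: [462.2, 51.1, 220.7]
orientation: [0.0, 0.954, 0.301, 0.0]
force: [0.6, -0.3, -0.7]
opening: 0.503
gripper_force: 0.0
```

```bash
python3 - <<'E'
from h import *
ims=[]
for c in ["wrist","scene"]:
    p=eyes.read_camera(c);ims.append(p["image"])
    for n in ["vacuum_pump","filter_mouth","wing_nut","wing_tip","cover","handle"]: print(c,n,lm(p,n))
    print(np.round(np.array(p["cam_to_world"])[:3],3).tolist(),p["fx"],p["cx"],p["cy"])
cv2.imwrite("pics/b.png",cv2.resize(np.hstack(ims),(800,300),interpolation=cv2.INTER_AREA))
s=r.state();print(s["clock"],s["tool_pos"],s["orientation"],s["joint_pos"])
E
```

```text
wrist vacuum_pump [([470.2, 389.2, 3.2], 0.91)]
wrist filter_mouth []
wrist wing_nut []
wrist wing_tip []
wrist cover [([513.2, 126.6, 4.3], 0.56)]
wrist handle [([465.6, 90.2, 29.6], 0.97)]
[[0.574, 0.78, 0.251, 526.798], [-0.819, 0.546, 0.178, 96.15], [0.002, -0.308, 0.951, 344.809]] 297.3186396354542 261.054963793595 186.2085405726866
scene vacuum_pump [([466.3, 379.7, 153.6], 0.23)]
scene filter_mouth [([464.1, 387.4, 140.6], 0.9)]
scene wing_nut [([464.6, 379.6, 153.8], 0.61)]
scene wing_tip [([478.5, 366.4, 200.2], 0.52)]
scene cover [([511.6, 126.0, 4.3], 0.73)]
scene handle [([467.6, 94.3, 27.0], 0.9)]
[[0.495, 0.369, -0.786, -232.723], [-0.869, 0.199, -0.453, -213.843], [-0.011, 0.908, 0.42, 561.128]] 418.6594882576807 253.0934779879992 199.09989607092817
3.675 [462.11631254  52.70548914 220.26655677] [-1.45846161e-05  9.53401305e-01  3.01705072e-01 -1.83458549e-05] [-5.62544098e-02 -1.47308250e-01  1.96193331e+00  1.46860159e-05
  1.32701225e+00  9.01577254e-01]
```

View pics/b.png

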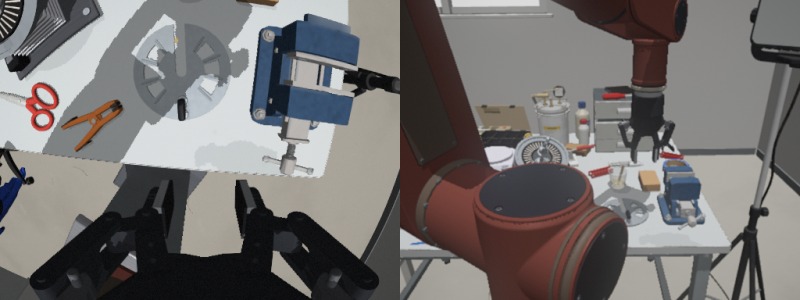

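The wrist view shows the cover at about (180,70), with its black handle at (182,108) and the slot pointing up the picture. I'll refine its position by projecting the masks onto the table plane.

```bash
cat >> h.py <<'E'
def rays(p,uv,fish=True):
    uv=np.asarray(uv,float).reshape(-1,2); M=np.array(p["cam_to_world"])
    x=(uv[:,0]-p["cx"])/p["fx"];y=(uv[:,1]-p["cy"])/p["fy"]
    if fish:
        t=np.hypot(x,y);s=np.where(t>1e-9,np.sin(t)/np.maximum(t,1e-9),1);d=np.c_[x*s,-y*s,-np.cos(t)]
    else: d=np.c_[x,-y,-np.ones_like(x)]
    return M[:3,3],d@M[:3,:3].T
def onz(p,uv,z,fish=True):
    o,d=rays(p,uv,fish);return o+d*((z-o[2])/d[:,2])[:,None]
E
python3 - <<'E'
from h import *
p=eyes.read_camera("wrist")
m=finder.trace(p,"cover")[0];print(m["score"])
c=max(cv2.findContours(m["mask"].astype(np.uint8),0,2)[0],key=cv2.contourArea).reshape(-1,2)
q=onz(p,c,3)[:,:2].astype(np.float32)
hull=cv2.convexHull(q).reshape(-1,2);print("circ",cv2.minEnclosingCircle(q),cv2.fitEllipse(hull))
im=p["image"];x0,y0,w,h=cv2.boundingRect(c);print(x0,y0,w,h)
cr=im[max(0,y0-10):y0+h+10,x0-10:x0+w+10]
cv2.imwrite("pics/c.png",cv2.resize(cr,None,fx=4,fy=4,interpolation=cv2.INTER_CUBIC))
np.save("p.npy",p,allow_pickle=True)
E
```

```text
0.59
circ ((509.4512023925781, 124.12532806396484), 72.94835662841797) ((509.9841613769531, 124.69783782958984), (143.06431579589844, 144.17457580566406), 44.18996810913086)
172 32 125 124
```

View pics/c.png

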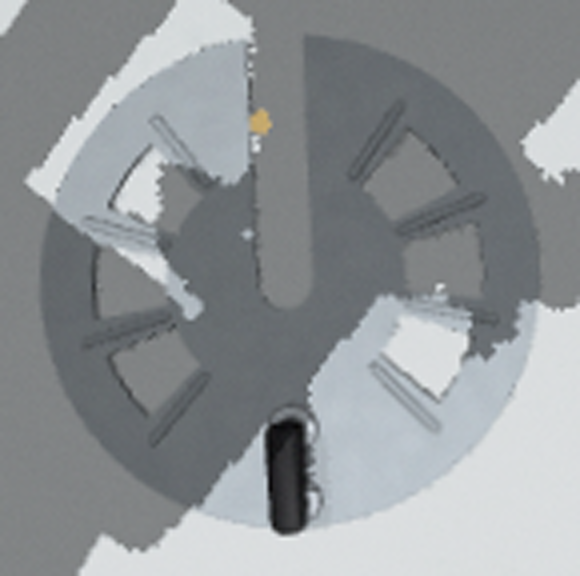

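The crop shows the slot centreline from (276,42) to its round end at (287,283), and the handle bar from (286,422) to (288,532).

```bash
python3 - <<'E'
from h import *
p=np.load("p.npy",allow_pickle=True).item()
f=lambda a:np.array(a)/4+[162,22]-0.4
a=onz(p,f([[276,42],[287,283]]),4);b=onz(p,f([[286,422],[288,532]]),33)
for v in(a,b):
    d=v[0]-v[1];print(v.round(1).tolist(),np.arctan2(d[1],d[0]),np.hypot(*d[:2]),v.mean(0))
print(r.state()["tool_pos"])
E
```

```text
[[565.8, 166.6, 4.0], [510.0, 123.8, 4.0]] 0.6541079351696124 70.3440301976738 [537.87286574 145.23141017   4.        ]
[[481.0, 101.1, 33.0], [456.7, 84.1, 33.0]] 0.6116383371416907 29.662283296662988 [468.84797366  92.61781105  33.        ]
[462.10164123  52.71562598 220.27168733]
```

{"fn": "servo_tool", "kwargs": {"xyz": [[0.012,0.079,-0.15],[0.012,0.079,-0.25],[0.012,0.079,-0.34],[0.012,0.079,-0.384],[0.012,0.079,-0.384],[0.012,0.079,-0.384]], "angular": [[0,0,0.018],[0,0,0.018],[0,0,0.018],[0,0,0.018],[0,0,0.018],[0,0,0.018]]}}

```text
clock: 4.53
tool_pos: [469.2, 92.2, 29.5]
orientation: [0.0, 0.949, 0.314, 0.001]
force: [0.2, 0.0, 0.8]
opening: 0.501
gripper_force: 0.0
```

{"fn": "servo_tool", "kwargs": {"xyz": [[0,0,0],[0,0,0],[0,0,0],[0,0,0],[0,0,0],[0,0,0]], "angular": [[0,0,0],[0,0,0],[0,0,0],[0,0,0],[0,0,0],[0,0,0]], "grip": -1}}

```text
clock: 5.28
tool_pos: [469.4, 92.3, 29.8]
orientation: [0.0, 0.949, 0.314, 0.001]
force: [-0.8, 0.7, 5.8]
opening: 0.102
gripper_force: 59.9
```

{"fn": "servo_tool", "kwargs": {"xyz": [[0,0,0.1],[-0.1,0.1,0.3],[-0.2,0.15,0.5],[-0.2,0.15,0.55],[-0.2,0.15,0.55],[-0.2,0.15,0.55],[-0.2,0.15,0.55],[-0.2,0.15,0.55]], "angular": [[0,0,0],[0,0,0],[0,0,0],[0,0,0],[0,0,0],[0,0,0],[0,0,0],[0,0,0]]}}

```text
clock: 6.28
tool_pos: [367.5, 166.5, 300.9]
orientation: [-0.0, 0.949, 0.314, -0.002]
force: [-1.0, -0.3, -1.8]
opening: 0.107
gripper_force: 59.0
```

```bash
python3 - <<'E'
from h import *
ims=[]
for c in ["wrist","side"]:
    p=eyes.read_camera(c);ims.append(p["image"]);np.save("p_%s.npy"%c,p,allow_pickle=True)
    for n in ["vacuum_pump","filter_mouth","wing_nut","wing_tip","cover","handle"]: print(c,n,lm(p,n))
    if c=="side":
        M=np.linalg.inv(np.array(p["cam_to_world"]));a=(M@[466,387,150,1])[:3];u=p["cx"]-a[0]/a[2]*p["fx"];v=p["cy"]+a[1]/a[2]*p["fy"];print(u,v)
        u,v=int(u),int(v);cr=cv2.resize(p["image"][v-60:v+60,u-70:u+70],None,fx=4,fy=4,interpolation=cv2.INTER_CUBIC);print("orig",u-70,v-60)
        cv2.imwrite("pics/d.png",cr)
cv2.imwrite("pics/e.png",ims[0])
E
```

```text
wrist vacuum_pump [([471.5, 392.0, 1.1], 0.69)]
wrist filter_mouth []
wrist wing_nut []
wrist wing_tip []
wrist cover [([413.2, 198.8, 270.5], 0.7)]
wrist handle [([365.4, 167.6, 301.9], 0.65)]
side vacuum_pump [([475.6, 389.0, 0.0], 0.85)]
side filter_mouth [([466.9, 388.3, 144.3], 0.91)]
side wing_nut [([459.0, 376.5, 158.9], 0.86)]
side wing_tip [([477.4, 362.1, 196.4], 0.8)]
side cover [([411.2, 199.0, 272.2], 0.82)]
side handle [([366.5, 169.7, 305.3], 0.73)]
266.73974732443736 248.13484802644555
orig 196 188
```

View pics/d.png

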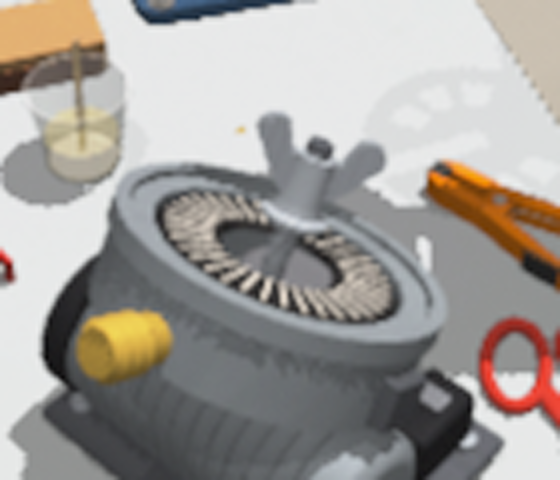

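View pics/e.png

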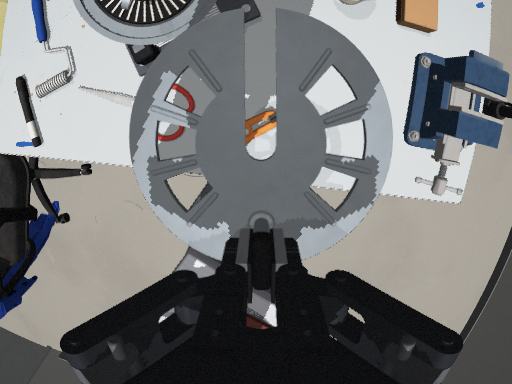

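The side crop shows the stud tip at about (320,145), the stud foot at (280,275) and the nut foot at (296,212). In the wrist view the cover is held well, with the slot pointing straight up the picture at column 261.

```bash
python3 - <<'E'
from h import *
p=np.load("p_side.npy",allow_pickle=True).item()
f=lambda a:np.array(a,float)/4+[196,188]
print("tip",onz(p,f([[320,145]]),193.1,False),"foot",onz(p,f([[280,275]]),142,False))
# fit X,Y,yaw with rim inner top + tip by trying projections
M=np.linalg.inv(np.array(p["cam_to_world"]))
def proj(P):
    a=P@M[:3,:3].T+M[:3,3];return np.c_[p["cx"]-a[:,0]/a[:,2]*p["fx"],p["cy"]+a[:,1]/a[:,2]*p["fy"]]
import sys
t=np.linspace(0,2*np.pi,40)
im=p["image"]
tip=onz(p,f([[320,145]]),193.1,False)[0]
ims=[]
for yaw in (0.6,0.8,1.0,1.2):
    x=np.array([np.cos(yaw),np.sin(yaw),0]);h=np.pi/6
    mx=x*np.cos(h)+np.array([0,0,np.sin(h)]);mz=-x*np.sin(h)+np.array([0,0,np.cos(h)]);my=np.cross(mz,mx)
    c=tip-59*mz;print(yaw,c)
    ring=c+74.5*(np.cos(t)[:,None]*mx+np.sin(t)[:,None]*my)+4*mz
    cr=cv2.resize(im[188:308,196:336],None,fx=4,fy=4,interpolation=cv2.INTER_CUBIC)
    cv2.polylines(cr,[((proj(ring)-[196,188])*4).astype(int)],True,(0,0,255),1)
    cv2.line(cr,*[tuple(map(int,(v-[196,188])*4)) for v in proj(np.array([c,tip]))],(0,255,0),1)
    ims.append(cv2.resize(cr[60:390,60:460],(400,300)))
cv2.imwrite("pics/f.png",np.vstack([np.hstack(ims[:2]),np.hstack(ims[2:])]))
E
```

```text
tip [[454.31088262 365.08791351 193.1       ]] foot [[464.12823184 401.05469516 142.        ]]
0.6 [478.65828326 381.74486648 142.00450118]
0.8 [474.86373055 386.24991819 142.00450118]
1.0 [470.24980064 389.91130756 142.00450118]
1.2 [465.00043638 392.58306655 142.00450118]
```

View pics/f.png

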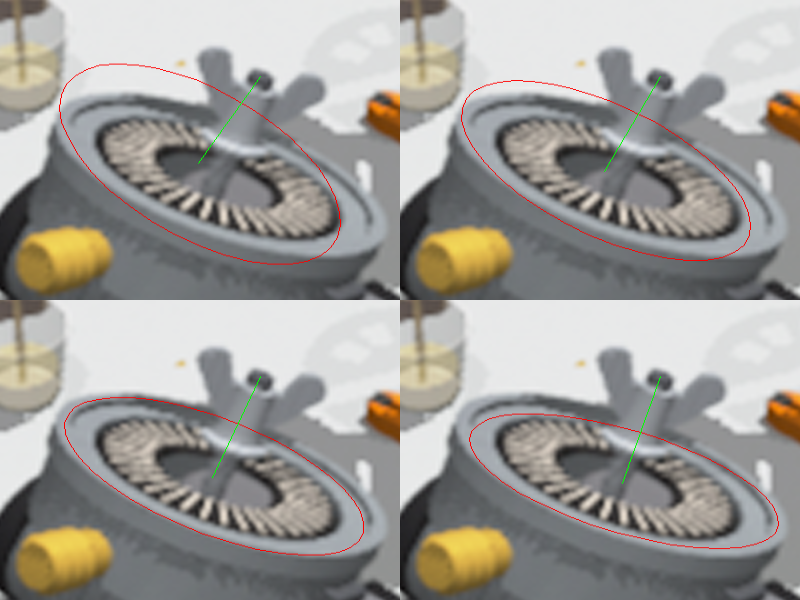

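The best ring yaw lies between 1.0 and 1.2. I'll fit it using the visible inner rim points and the stud tip.

```bash
cat >> h.py <<'E'
def frame(X,Y,yaw):
    x=np.array([np.cos(yaw),np.sin(yaw),0]);z=np.array([0,0,1.]);s,k=.5,np.sqrt(.75)
    return np.array([X,Y,142.]),x*k+z*s,np.cross(-x*s+z*k,x*k+z*s),-x*s+z*k
E
python3 - <<'E'
from h import *
from scipy.optimize import least_squares
p=np.load("p_side.npy",allow_pickle=True).item()
M=np.linalg.inv(np.array(p["cam_to_world"]))
def proj(P):
    a=P@M[:3,:3].T+M[:3,3];return (np.c_[p["cx"]-a[:,0]/a[:,2]*p["fx"],p["cy"]+a[:,1]/a[:,2]*p["fy"]]-[196,188])*4
pts=np.array([[132,186.5],[150,170],[190,164.5],[240,171],[431,285.5],[432,304],[420,322]])
t=np.linspace(0,2*np.pi,720)
def ring(q):
    c,x,y,z=frame(*q);return proj(c+74.5*(np.cos(t)[:,None]*x+np.sin(t)[:,None]*y)+4*z)
def res(q):
    c,x,y,z=frame(*q);R_=ring(q);ell=cv2.fitEllipse(R_.astype(np.float32))
    d=[np.min(np.hypot(*(R_-u).T)) *np.sign(cv2.pointPolygonTest(R_.astype(np.float32).reshape(-1,1,2),tuple(map(float,u)),False)) for u in pts]
    return np.r_[d,1.0*(proj((c+59*z)[None])[0]-[320,144])]
s=least_squares(res,[467,388,1.0],x_scale=[1,1,.02],diff_step=1e-3);print(s.x,res(s.x).round(1))
q=s.x
cr=cv2.resize(p["image"][188:308,196:336],None,fx=4,fy=4,interpolation=cv2.INTER_CUBIC)
cv2.polylines(cr,[ring(q).astype(int)],True,(0,0,255),1)
c,x,y,z=frame(*q);cv2.polylines(cr,[proj(np.array([c,c+59*z])).astype(int)],False,(0,255,0),1)
cv2.imwrite("pics/g.png",cr)
E
```

```text
[468.12056271 386.0907763    1.04359924] [-0.4 -1.  -1.1 -1.6 -3.9 -1.2  0.2  4.2 -5.1]
```

View pics/g.png

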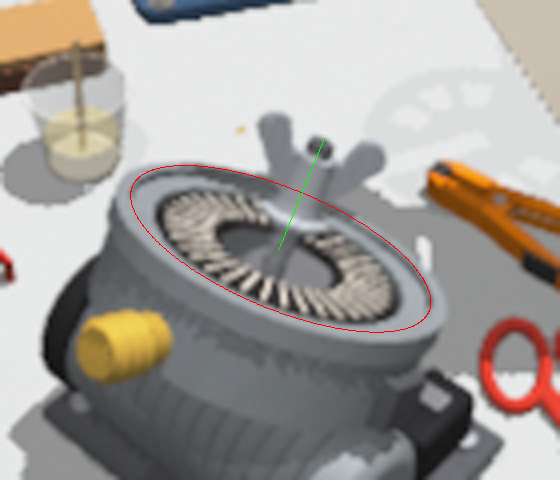

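```bash
cat >> h.py <<'E'
def plan(q,s,hgt,lat=0,hx=52.5,hz=29.8,rot=True):
    """shares to bring cover centre to mouth coords (-s,lat,hgt)"""
    c,x,y,z=frame(*q);st=r.state()
    T=c+x*(-s-hx)+y*lat+z*(hgt+hz)
    o=st["orientation"];Rc=R.from_quat([o[1],o[2],o[3],o[0]]);Rt=R.from_matrix(np.c_[x,-y,-z])
    print("T",T.round(1),"xyz",((T-st["tool_pos"])/500).round(4),"ang",((Rt*Rc.inv()).as_rotvec()/1.5).round(4),"q",np.round(st["joint_pos"],2),st["clock"])
def world2mouth(q,P):
    c,x,y,z=frame(*q);return np.array([x,y,z])@(np.asarray(P)-c)
E
python3 - <<'E'
from h import *
p=np.load("p_wrist.npy",allow_pickle=True).item();s=r.state();o=s["orientation"]
for uv in ([261,147],[261,15],[148,10]):
    w=onz(p,[uv],275)[0]
    print(uv,R.from_quat([o[1],o[2],o[3],o[0]]).inv().apply(w-s["tool_pos"]))
plan((467.3,386.8,1.06),105,40)
E
```

```text
[261, 147] [50.33084517  0.47361485 28.38521984]
[261, 15] [118.03618165   0.50404715  28.39764174]
[148, 10] [125.34391308 -58.04361455  28.39437381]
T [383.6 237.4 123.7] xyz [ 0.0308  0.1404 -0.3594] ang [ 0.2641 -0.2319  0.2736] q [ 0.23 -0.37  1.98  0.    1.53  1.16] 6.975
```

{"fn": "servo_tool", "kwargs": {"xyz": [[0.03,0.07,-0.05],[0.03,0.1,-0.15],[0.031,0.14,-0.25],[0.031,0.14,-0.359],[0.031,0.14,-0.359],[0.031,0.14,-0.359],[0.031,0.14,-0.359],[0.031,0.14,-0.359]], "angular": [[0.09,-0.08,0.09],[0.18,-0.15,0.18],[0.264,-0.232,0.274],[0.264,-0.232,0.274],[0.264,-0.232,0.274],[0.264,-0.232,0.274],[0.264,-0.232,0.274],[0.264,-0.232,0.274]]}}

```text
clock: 7.98
tool_pos: [385.2, 237.6, 126.1]
orientation: [-0.13, 0.833, 0.489, 0.225]
force: [-0.6, -0.3, -2.3]
opening: 0.103
gripper_force: 59.2
```

```bash
python3 - <<'E'
from h import *
q=(467.3,386.8,1.06)
p=eyes.read_camera("wrist");np.save("p_wrist.npy",p,allow_pickle=True)
for n in ["filter_mouth","wing_nut","wing_tip","cover","handle"]:
    for a in lm(p,n): print(n,a,world2mouth(q,a[0]).round(1))
plan(q,105,8.2,hx=51.3)
cv2.imwrite("pics/h.png",p["image"][:240]) if 0 else cv2.imwrite("pics/h.png",cv2.resize(p["image"],(800,600)))
E
```

```text
cover ([415.8, 293.3, 132.0], 0.87) [-97.4  -0.8  44.7]
handle ([383.2, 236.8, 121.4], 0.72) [-159.2    0.    68.1]
T [391.8 252.1  96.8] xyz [ 0.0163  0.0299 -0.0545] ang [ 0.0002  0.0002 -0.0004] q [ 0.07 -0.37  2.42  0.58  0.88  0.25] 8.275
```

View pics/h.png

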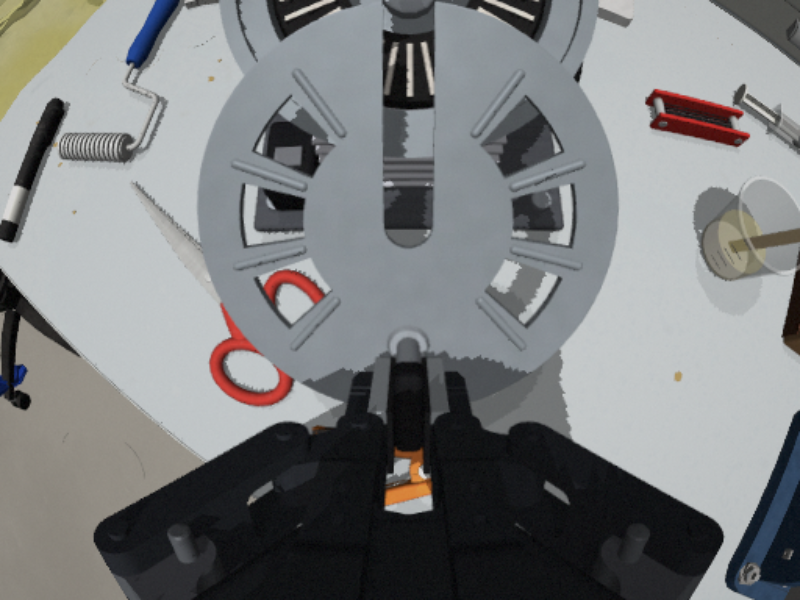

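Slot (column 408) and nut/stud (about column 410) line up. I'll lower to slide height and creep in.

{"fn": "servo_tool", "kwargs": {"xyz": [[0.008,0.015,-0.027],[0.0163,0.0299,-0.0545],[0.0163,0.0299,-0.0545],[0.0163,0.0299,-0.0545]], "angular": [[0,0,0],[0,0,0],[0,0,0],[0,0,0]]}}

```text
clock: 8.78
tool_pos: [391.7, 252.0, 96.8]
orientation: [-0.131, 0.833, 0.489, 0.223]
force: [-0.8, -0.2, -2.0]
opening: 0.101
gripper_force: 59.3
```

```bash
python3 - <<'E'
from h import *
q=(467.3,386.8,1.06)
p=eyes.read_camera("wrist");k=eyes.read_camera("side")
for n in ["wing_nut","wing_tip","filter_mouth","cover","handle"]:
  for c in (p,k):
    for a in lm(c,n): print(n,a,world2mouth(q,a[0]).round(1))
plan(q,60,8.2,hx=51.3);plan(q,105,8.2,hx=51.3)
a=cv2.resize(p["image"][:150,180:340],None,fx=2.5,fy=2.5);b=cv2.resize(k["image"][200:320,210:370],None,fx=2.5,fy=2.5,interpolation=cv2.INTER_CUBIC)
b=cv2.copyMakeBorder(b,0,a.shape[0]-b.shape[0],0,0,0)
cv2.imwrite("pics/i.png",np.hstack([a,b]))
E
```

```text
wing_nut ([462.9, 378.2, 158.5], 0.61) [-0.1 -0.4 19.1]
wing_tip ([475.8, 363.3, 197.1], 0.71) [ 13.4 -18.9  55.9]
filter_mouth ([466.7, 385.5, 145.9], 0.75) [ 0.7 -0.1  4.1]
cover ([421.0, 303.2, 100.8], 0.68) [-103.4   -0.5   12.1]
cover ([424.8, 305.8, 97.4], 0.94) [-101.5   -2.5    7.1]
handle ([389.7, 254.0, 94.2], 0.83) [-157.1    2.8   35.5]
handle ([393.6, 253.4, 97.9], 0.89) [-154.    -0.9   38. ]
T [410.9 286.1 119.3] xyz [0.0382 0.0681 0.0453] ang [ 0.0002  0.0001 -0.0003] q [ 0.11 -0.26  2.4   0.62  0.78  0.23] 9.375
T [391.8 252.1  96.8] xyz [0.0001 0.0001 0.0003] ang [ 0.0002  0.0001 -0.0003] q [ 0.11 -0.26  2.4   0.62  0.78  0.23] 9.375
```

View pics/i.png

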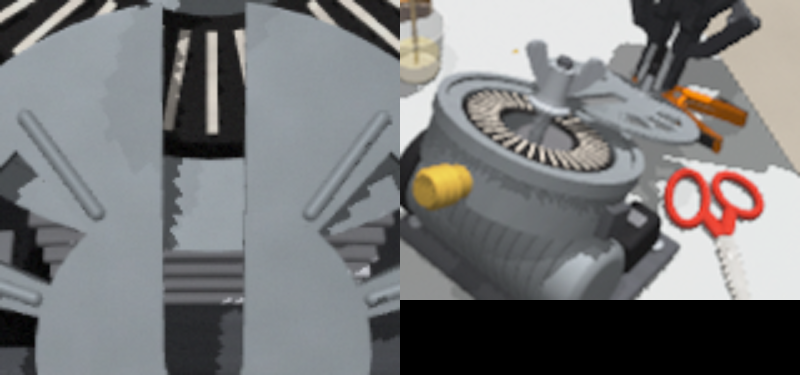

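The wrist crop shows the nut foot centred above the slot mouth. The side crop shows the cover level with the mouth plane and about to enter. I'll slide 45 mm and check the force.

{"fn": "servo_tool", "kwargs": {"xyz": [[0.0085,0.0151,0.0101],[0.017,0.0303,0.0201],[0.0255,0.0454,0.0302],[0.034,0.0605,0.0403],[0.0382,0.0681,0.0453],[0.0382,0.0681,0.0453]], "angular": [[0,0,0],[0,0,0],[0,0,0],[0,0,0],[0,0,0],[0,0,0]]}}

```text
clock: 10.12
tool_pos: [411.1, 286.7, 119.6]
orientation: [-0.131, 0.833, 0.489, 0.224]
force: [1.2, 1.4, -3.0]
opening: 0.103
gripper_force: 58.9
```

```bash
python3 - <<'E'
from h import *
q=(467.3,386.8,1.06)
p=eyes.read_camera("wrist");k=eyes.read_camera("side")
for n in ["wing_nut","cover"]:
  for c in (p,k):
    for a in lm(c,n): print(n,a,world2mouth(q,a[0]).round(1))
plan(q,0,8.2,hx=51.3);plan(q,0,0,hx=51.3)
a=cv2.resize(p["image"][:150,180:340],None,fx=2.5,fy=2.5);b=cv2.resize(k["image"][200:320,210:370],None,fx=2.5,fy=2.5,interpolation=cv2.INTER_CUBIC)
b=cv2.copyMakeBorder(b,0,a.shape[0]-b.shape[0],0,0,0)
cv2.imwrite("pics/j.png",np.hstack([a,b]))
E
```

```text
wing_nut ([462.0, 383.0, 156.2], 0.71) [ 2.   2.8 15.3]
wing_nut ([462.1, 378.0, 160.1], 0.69) [ 0.2  0.2 20.8]
cover ([634.4, 210.2, 2.3], 0.65) [-132.5 -232.1  -84.8]
cover ([441.9, 339.8, 119.5], 0.58) [-57.5  -0.8   7.2]
T [436.3 331.5 149.3] xyz [0.051  0.0909 0.0603] ang [ 0.0001 -0.0001 -0.0001] q [ 0.2  -0.22  2.32  0.57  0.77  0.35] 10.425
T [438.3 335.  142.2] xyz [0.055  0.0981 0.0461] ang [ 0.0001 -0.0001 -0.0001] q [ 0.2  -0.22  2.32  0.57  0.77  0.35] 10.425
```

View pics/j.png

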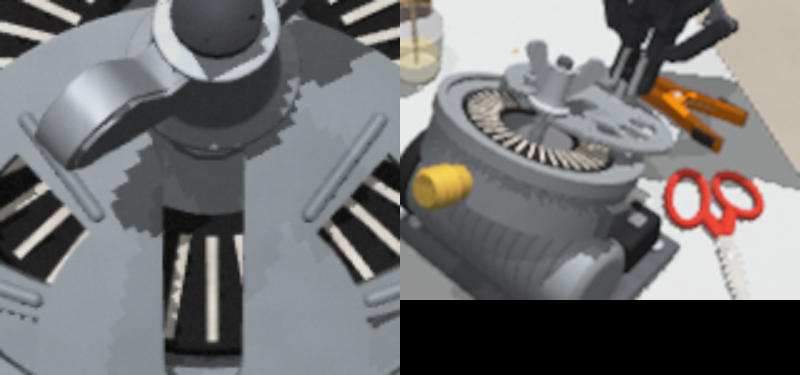

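The wrist crop shows the nut over the slot. The foot centre looks to be at about column 220 and the stud tip at 215, against slot centre 203. I'll check that sideways offset numerically.

```bash
cat >> h.py <<'E'
def fproj(p,P):
    M=np.linalg.inv(np.array(p["cam_to_world"]));a=np.atleast_2d(P)@M[:3,:3].T+M[:3,3]
    x,y=a[:,0],-a[:,1];n=np.hypot(x,y);t=np.arctan2(n,-a[:,2]);return np.c_[p["cx"]+p["fx"]*t*x/n,p["cy"]+p["fy"]*t*y/n]
E
python3 - <<'E'
from h import *
q=(467.3,386.8,1.06);c,x,y,z=frame(*q)
p=eyes.read_camera("wrist")
A=(np.array([[0,0,59.],[0,-6,59],[0,6,59],[0,0,17],[-16.5,0,17],[0,-16.5,17],[-52,-8,12],[-52,8,12],[-52,0,12]]))
pr=fproj(p,c+A@np.array([x,y,z]));print(((pr-[180,0])*2.5).round(0).tolist())
g=cv2.cvtColor(p["image"],cv2.COLOR_BGR2GRAY)
for rr in (4,10,40,52,58): print(rr,g[rr,232:308].tolist())
s=r.state();print(s["tool_pos"],s["force"],s["moment"])
E
```

```text
[[201.0, 6.0], [245.0, 6.0], [157.0, 6.0], [201.0, 69.0], [201.0, 151.0], [288.0, 71.0], [241.0, 329.0], [162.0, 329.0], [201.0, 329.0]]
4 [157, 166, 170, 171, 171, 168, 159, 169, 150, 193, 219, 218, 219, 218, 207, 130, 64, 64, 65, 69, 66, 68, 65, 71, 69, 71, 75, 72, 75, 77, 77, 79, 77, 79, 78, 79, 81, 77, 75, 75, 74, 71, 69, 68, 67, 66, 66, 58, 35, 50, 62, 59, 59, 175, 210, 208, 210, 210, 192, 79, 41, 42, 40, 48, 66, 79, 80, 79, 79, 62, 29, 28, 27, 28, 27, 28]
10 [164, 156, 164, 170, 170, 170, 171, 171, 154, 192, 219, 220, 220, 219, 220, 220, 172, 73, 55, 63, 65, 63, 64, 64, 64, 66, 65, 63, 66, 67, 66, 67, 67, 65, 67, 69, 67, 67, 66, 66, 62, 62, 61, 62, 63, 62, 61, 62, 58, 57, 53, 58, 100, 111, 112, 152, 199, 200, 187, 123, 96, 101, 99, 95, 84, 85, 85, 85, 86, 86, 85, 86, 87, 86, 88, 89]
40 [115, 74, 47, 45, 41, 43, 47, 44, 43, 43, 46, 46, 47, 44, 44, 47, 46, 46, 45, 45, 48, 44, 50, 48, 48, 49, 46, 47, 46, 47, 46, 47, 46, 45, 48, 45, 45, 48, 47, 48, 49, 44, 46, 43, 49, 48, 46, 47, 47, 48, 47, 46, 48, 55, 69, 78, 78, 78, 79, 82, 79, 81, 104, 121, 91, 78, 156, 157, 154, 155, 154, 155, 154, 154, 155, 156]
52 [47, 46, 71, 130, 161, 162, 156, 153, 92, 76, 75, 73, 56, 57, 69, 75, 74, 77, 74, 75, 76, 78, 76, 76, 79, 76, 76, 76, 73, 75, 75, 75, 76, 74, 75, 75, 76, 76, 77, 76, 77, 77, 78, 76, 77, 80, 78, 78, 77, 79, 77, 74, 61, 58, 72, 76, 75, 77, 76, 137, 148, 148, 150, 150, 149, 147, 147, 147, 146, 147, 146, 146, 145, 145, 145, 146]
58 [161, 161, 150, 111, 83, 85, 86, 84, 86, 80, 76, 75, 75, 76, 77, 79, 79, 70, 56, 47, 48, 51, 59, 72, 86, 81, 84, 70, 72, 67, 69, 74, 72, 69, 76, 64, 65, 64, 69, 72, 56, 53, 49, 48, 52, 62, 71, 74, 76, 77, 77, 76, 75, 79, 117, 147, 149, 148, 147, 145, 147, 148, 147, 146, 147, 145, 146, 146, 144, 145, 146, 145, 145, 143, 143, 144]
[410.81655186 286.01568534 119.14615005] [ 0.70586637  2.3940627  -3.04542255] [-0.46419249  0.37982367  0.06091172]
```

The stud sits about 1.4 mm to the right of the slot centre. I'll correct sideways and slide on to the end.

{"fn": "servo_tool", "kwargs": {"xyz": [[0.0024,-0.0014,0],[0.0109,0.0138,0.01],[0.0196,0.0289,0.0201],[0.028,0.044,0.0302],[0.0364,0.059,0.0402],[0.0449,0.074,0.0503],[0.0534,0.0895,0.0603],[0.0534,0.0895,0.0603],[0.0534,0.0895,0.0603]], "angular": [[0,0,0],[0,0,0],[0,0,0],[0,0,0],[0,0,0],[0,0,0],[0,0,0],[0,0,0],[0,0,0]]}}

```text
clock: 11.6
tool_pos: [437.6, 331.1, 149.4]
orientation: [-0.131, 0.833, 0.489, 0.223]
force: [0.2, 0.2, -2.5]
opening: 0.101
gripper_force: 59.3
```

```bash
python3 - <<'E'
from h import *
q=(467.3,386.8,1.06);c,x,y,z=frame(*q)
k=eyes.read_camera("side");p=eyes.read_camera("wrist");sc=eyes.read_camera("scene")
for n in ["wing_nut","cover","handle"]:
  for cc in (k,p,sc):
    for a in lm(cc,n): print(n,a,world2mouth(q,a[0]).round(1))
s=r.state();print("tool mouth",world2mouth(q,s["tool_pos"]),s["force"],np.array([x,y,z])@s["force"])
plan(q,0,0,hx=51.3)
E
```

```text
wing_nut ([464.5, 376.5, 160.2], 0.66) [ 0.1 -2.6 20.9]
wing_nut ([465.8, 380.8, 154.7], 0.8) [ 1.2 -1.6 14. ]
cover ([467.1, 385.3, 153.2], 0.88) [ 4.4 -0.6 10.4]
cover ([470.1, 384.9, 156.0], 0.6) [ 6.8 -3.4 12.3]
handle ([440.1, 332.9, 150.3], 0.93) [-48.1  -2.6  37.3]
handle ([435.1, 331.4, 148.7], 0.65) [-52.1   1.   37.8]
handle ([439.2, 330.8, 146.2], 0.63) [-52.1  -2.9  34.9]
tool mouth [-51.13465709  -1.41877551  38.04645165] [ 0.58177456 -0.17047803 -2.76696728] [-1.26596755 -0.59085617 -2.46411191]
T [438.3 335.  142.2] xyz [ 0.0014  0.0083 -0.0144] ang [ 0.0001  0.     -0.0003] q [ 0.3  -0.15  2.19  0.52  0.77  0.49] 12.2
```

{"fn": "servo_tool", "kwargs": {"xyz": [[0.001,0.0018,-0.0035],[0.002,0.0036,-0.0071],[0.003,0.0053,-0.0107],[0.004,0.0071,-0.0142],[0.004,0.0071,-0.0142],[0.004,0.0071,-0.0142]], "angular": [[0,0,0],[0,0,0],[0,0,0],[0,0,0],[0,0,0],[0,0,0]]}}

```text
clock: 12.95
tool_pos: [439.6, 334.5, 142.5]
orientation: [-0.131, 0.833, 0.489, 0.223]
force: [-4.3, -3.7, 3.1]
opening: 0.106
gripper_force: 60.2
```

```bash
cat > st.py <<'E'
from h import *
q=(467.3,386.8,1.06);c,x,y,z=frame(*q)
s=r.state();F=np.array([x,y,z]);print(s["clock"],"tool mouth",world2mouth(q,s["tool_pos"]).round(1),"F",(F@s["force"]).round(1),"M",(F@s["moment"]).round(2),s["opening"])
print("axes share/mm",(F/500).round(5).tolist())
E
python3 st.py
```

```text
12.95 tool mouth [-51.   -1.4  30. ] F [-3.1  1.9  5.3] M [ 0.22  0.89 -0.04] 0.10616430000652936
axes share/mm [[0.00085, 0.00151, 0.001], [-0.00174, 0.00098, 0.0], [-0.00049, -0.00087, 0.00173]]
```

{"fn": "servo_tool", "kwargs": {"xyz": [[-0.0009,-0.0015,-0.001],[-0.0017,-0.003,-0.002],[-0.0017,-0.003,-0.002]], "angular": [[0,0,0],[0,0,0],[0,0,0]]}}

```text
clock: 13.32
tool_pos: [439.4, 333.1, 142.0]
orientation: [-0.131, 0.833, 0.488, 0.224]
force: [-0.5, 0.6, 3.3]
opening: 0.099
gripper_force: 60.0
```

```bash
python3 st.py; python3 - <<'E'
from h import *
q=(467.3,386.8,1.06)
for c in("side","scene"):
    p=eyes.read_camera(c)
    for n in ["cover","filter_mouth"]:
        for a in lm(p,n): print(c,n,a,world2mouth(q,a[0]).round(1))
E
```

```text
13.325 tool mouth [-52.4  -1.9  30.2] F [1.9 0.7 2.7] M [0.09 0.09 0.05] 0.09933158709114842
axes share/mm [[0.00085, 0.00151, 0.001], [-0.00174, 0.00098, 0.0], [-0.00049, -0.00087, 0.00173]]
side cover ([468.5, 385.9, 143.5], 0.93) [ 0.6 -1.5  1.4]
side filter_mouth ([466.6, 387.1, 145.0], 0.77) [1.4 0.8 2.6]
scene cover ([469.4, 387.6, 147.9], 0.63) [ 4.4 -1.4  4.2]
scene filter_mouth ([465.5, 386.5, 141.9], 0.91) [-1.   1.4  0.5]
```

The force is small and the height (30.2 against 29.8 expected) agrees with a seated cover. Release and back off.

{"fn": "servo_tool", "kwargs": {"xyz": [[0,0,0],[0,0,0],[0,0,0],[0,0,0]], "angular": [[0,0,0],[0,0,0],[0,0,0],[0,0,0]], "grip": -0.4}}

```text
clock: 14.12
tool_pos: [438.5, 332.9, 141.0]
orientation: [-0.131, 0.833, 0.489, 0.223]
force: [0.9, 0.7, -0.5]
opening: 0.3
gripper_force: 0.0
```

{"fn": "servo_tool", "kwargs": {"xyz": [[-0.01,-0.017,0.035],[-0.02,-0.035,0.069],[-0.0275,-0.0487,0.0969],[-0.0275,-0.0487,0.0969]], "angular": [[0,0,0],[0,0,0],[0,0,0],[0,0,0]]}}

```text
clock: 14.62
tool_pos: [425.8, 308.5, 191.0]
orientation: [-0.13, 0.833, 0.488, 0.225]
force: [0.7, -0.1, 0.2]
opening: 0.299
gripper_force: 0.0
```

```bash
python3 st.py; python3 - <<'E'
from h import *
q=(467.3,386.8,1.06);c,x,y,z=frame(*q)
for n_ in("side","wrist","scene"):
    p=eyes.read_camera(n_)
    for n in ["cover","filter_mouth","handle","wing_tip","wing_nut"]:
        for a in lm(p,n): print(n_,n,a,world2mouth(q,a[0]).round(1))
    if n_!="scene":
        m=finder.trace(p,"cover")
        if m:
            mm=m[0]["mask"].astype(np.uint8);cn=max(cv2.findContours(mm,0,2)[0],key=cv2.contourArea).reshape(-1,2)
            o,d=rays(p,cn,n_=="wrist");w=o+d*(((c+4*z-o)@z)/(d@z))[:,None]
            uv=np.c_[(w-c)@x,(w-c)@y].astype(np.float32);h=cv2.convexHull(uv);print("circle",m[0]["score"],cv2.minEnclosingCircle(uv),cv2.fitEllipse(h))
E
```

```text
14.625 tool mouth [-52.2  -2.   86.8] F [ 0.3 -0.7  0. ] M [-0.03  0.21 -0.02] 0.298877424325205
axes share/mm [[0.00085, 0.00151, 0.001], [-0.00174, 0.00098, 0.0], [-0.00049, -0.00087, 0.00173]]
side cover ([468.6, 386.2, 135.4], 0.61) [-3.2 -1.4 -5.8]
side filter_mouth ([468.7, 385.2, 144.8], 0.64) [ 0.8 -2.   2.8]
side handle ([437.1, 337.7, 138.2], 0.57) [-51.8   2.3  25.5]
side wing_tip ([477.3, 365.9, 198.8], 0.75) [ 16.8 -18.9  55.9]
side wing_nut ([464.8, 378.2, 160.1], 0.66) [ 1.5 -2.  20. ]
circle 0.97 ((-37.87906265258789, -11.642348289489746), 112.79277038574219) ((-51.16157150268555, -69.79772186279297), (185.242431640625, 321.60009765625), 142.83721923828125)
wrist handle ([435.4, 332.9, 140.4], 0.91) [-55.    1.5  29.9]
wrist wing_nut ([463.2, 382.5, 157.9], 0.71) [ 3.   1.5 16.6]
circle 0.77 ((-7.015692234039307, -2.3147332668304443), 76.67552185058594) ((-3.547396659851074, -2.195966958999634), (142.3821563720703, 147.99432373046875), 94.18578338623047)
scene cover ([467.3, 385.3, 144.9], 0.98) [ 0.3 -0.7  3.2]
scene filter_mouth ([466.0, 388.0, 143.7], 0.65) [1.2 1.7 1.3]
scene handle ([437.5, 330.2, 137.7], 0.78) [-57.5  -1.7  28.2]
```

Cover is released; the handle heights (25 to 30 mm) agree with flush. Next I close the gripper to use as a peg and set it behind the wing.

{"fn": "servo_tool", "kwargs": {"xyz": [[0,0,0],[0,0,0],[0,0,0],[0.0131,0.0233,-0.0464],[0.0131,0.0233,-0.0464],[0.022,0.04,-0.0353],[0.0313,0.0572,-0.0242],[0.0313,0.0572,-0.0242],[0.0313,0.0572,-0.0242]], "angular": [[0,0,0],[0,0,0],[0,0,0],[0,0,0],[0,0,0],[0,0,0],[0,0,0],[0,0,0],[0,0,0]], "grip": -1}}

```text
clock: 16.75
tool_pos: [440.6, 337.3, 177.9]
orientation: [-0.131, 0.833, 0.489, 0.223]
force: [-0.8, -0.1, -0.4]
opening: 0.002
gripper_force: 0.0
```

```bash
python3 st.py; python3 - <<'E'
from h import *
q=(467.3,386.8,1.06);c,x,y,z=frame(*q)
k=np.arange(1,21)*np.radians(18)
P=30*((1-np.cos(k))[:,None]*x+np.sin(k)[:,None]*y)/500
print(P.round(4).tolist())
# wing angle for peg angle
for a in range(180,-180,-30):
    A=np.radians(a);cx,cy=30*np.cos(A),30*np.sin(A)
    peg=np.array([[cx+11*i,cy+14.5*j] for i,j in((-1,-1),(1,-1),(1,1),(-1,1))],np.float32)
    for d in np.arange(70,0,-1):
        t=np.radians(a-d);u=np.array([np.cos(t),np.sin(t)]);v=np.array([-u[1],u[0]])
        w=np.array([14*u-4*v,29*u-4*v,29*u+4*v,14*u+4*v],np.float32)
        ar,_=cv2.intersectConvexConvex(peg,w)
        if ar>0.01: break
    dist=-cv2.pointPolygonTest(peg.reshape(-1,1,2),(0.,0.),True)
    print(a,"lag",d,"axis clearance",round(dist,1))
E
```

```text
16.75 tool mouth [-30.7  -0.9  59.2] F [-0.7  0.7 -0.1] M [-0.01  0.29  0.03] 0.0017234670561201081
axes share/mm [[0.00085, 0.00151, 0.001], [-0.00174, 0.00098, 0.0], [-0.00049, -0.00087, 0.00173]]
[[-0.0149, 0.0113, 0.0015], [-0.0259, 0.0259, 0.0057], [-0.0319, 0.0424, 0.0124], [-0.0322, 0.0592, 0.0207], [-0.0269, 0.0747, 0.03], [-0.0165, 0.0872, 0.0393], [-0.002, 0.0957, 0.0476], [0.0152, 0.0992, 0.0543], [0.0334, 0.0975, 0.0585], [0.0508, 0.0907, 0.06], [0.0657, 0.0794, 0.0585], [0.0767, 0.0648, 0.0543], [0.0827, 0.0482, 0.0476], [0.083, 0.0314, 0.0393], [0.0777, 0.016, 0.03], [0.0673, 0.0034, 0.0207], [0.0528, -0.005, 0.0124], [0.0356, -0.0086, 0.0057], [0.0174, -0.0068, 0.0015], [0.0, -0.0, -0.0]]
180 lag 46 axis clearance 19.0
150 lag 36 axis clearance 15.0
120 lag 29 axis clearance 12.2
90 lag 47 axis clearance 15.5
60 lag 44 axis clearance 12.2
30 lag 43 axis clearance 15.0
0 lag 46 axis clearance 19.0
-30 lag 36 axis clearance 15.0
-60 lag 29 axis clearance 12.2
-90 lag 47 axis clearance 15.5
-120 lag 44 axis clearance 12.2
-150 lag 43 axis clearance 15.0
```

{"fn": "servo_tool", "kwargs": {"xyz": [[-0.0149,0.0113,0.0015],[-0.0259,0.0259,0.0057],[-0.0319,0.0424,0.0124],[-0.0322,0.0592,0.0207],[-0.0269,0.0747,0.03],[-0.0165,0.0872,0.0393],[-0.002,0.0957,0.0476],[0.0152,0.0992,0.0543],[0.0334,0.0975,0.0585],[0.0508,0.0907,0.06]], "angular": [[0,0,0],[0,0,0],[0,0,0],[0,0,0],[0,0,0],[0,0,0],[0,0,0],[0,0,0],[0,0,0],[0,0,0]]}}

```text
clock: 18.0
tool_pos: [466.9, 382.5, 207.9]
orientation: [-0.131, 0.833, 0.488, 0.223]
force: [-1.7, 1.0, -0.4]
opening: -0.002
gripper_force: 0.6
```

```bash
python3 st.py; cat > look.py <<'E'
from h import *
q=(467.3,386.8,1.06);c,x,y,z=frame(*q)
for n_ in("side","wrist","scene"):
    p=eyes.read_camera(n_)
    for n in ["wing_tip","wing_nut","cover"]:
        for a in lm(p,n,2): print(n_,n,a[1],world2mouth(q,a[0]).round(1))
E
python3 look.py
```

```text
18.0 tool mouth [29.5 -1.7 59.1] F [-0.2  1.9 -0.4] M [ 0.18  0.19 -0.05] -0.0019291812656858677
axes share/mm [[0.00085, 0.00151, 0.001], [-0.00174, 0.00098, 0.0], [-0.00049, -0.00087, 0.00173]]
side wing_tip 0.61 [-16.9  10.8  53.8]
side wing_tip 0.16 [-254.1    0.3  -18.4]
side wing_nut 0.79 [-3.1 -0.9 15.7]
side cover 0.96 [-2.9 -3.9 -5.9]
scene wing_tip 0.7 [-12.   13.   52.9]
scene wing_nut 0.66 [ 1.9 -0.7  9.5]
scene cover 0.77 [ 0.3 -4.1  4.2]
```

The nut turned about 3 rad to roughly 3.9 and descended. Now one full turn more.

{"fn": "servo_tool", "kwargs": {"xyz": [[0.0149,-0.0113,-0.0015],[0.0259,-0.0259,-0.0057],[0.0319,-0.0424,-0.0124],[0.0322,-0.0592,-0.0207],[0.0269,-0.0747,-0.03],[0.0165,-0.0872,-0.0393],[0.002,-0.0957,-0.0476],[-0.0152,-0.0992,-0.0543],[-0.0334,-0.0975,-0.0585],[-0.0508,-0.0907,-0.06],[-0.0657,-0.0794,-0.0585],[-0.0767,-0.0648,-0.0543],[-0.0827,-0.0482,-0.0476],[-0.083,-0.0314,-0.0393],[-0.0777,-0.016,-0.03],[-0.0673,-0.0034,-0.0207],[-0.0528,0.005,-0.0124],[-0.0356,0.0086,-0.0057],[-0.0174,0.0068,-0.0015],[0,0,0]], "angular": [[0,0,0],[0,0,0],[0,0,0],[0,0,0],[0,0,0],[0,0,0],[0,0,0],[0,0,0],[0,0,0],[0,0,0],[0,0,0],[0,0,0],[0,0,0],[0,0,0],[0,0,0],[0,0,0],[0,0,0],[0,0,0],[0,0,0],[0,0,0]]}}

```text
clock: 21.1
tool_pos: [466.8, 382.5, 207.8]
orientation: [-0.131, 0.833, 0.488, 0.223]
force: [-1.1, 1.4, 0.1]
opening: -0.001
gripper_force: 0.6
```

```bash
python3 st.py; python3 look.py
```

```text
21.1 tool mouth [29.4 -1.7 59. ] F [ 0.6  1.6 -0.3] M [ 0.17  0.26 -0.02] -0.0009074500488583485
axes share/mm [[0.00085, 0.00151, 0.001], [-0.00174, 0.00098, 0.0], [-0.00049, -0.00087, 0.00173]]
side wing_tip 0.66 [-15.9  12.1  45.6]
side wing_nut 0.93 [-1.  -2.5  7.4]
side cover 0.86 [-2.4  0.4 -3.2]
scene wing_tip 0.7 [-15.6  10.9  44.3]
scene wing_tip 0.17 [-0.9 -0.1  4.9]
scene wing_nut 0.56 [-0.5 -2.9  4.1]
scene cover 0.67 [ 0.9 -3.4  0.9]
```

{"fn": "servo_tool", "kwargs": {"xyz": [[0.0149,-0.0113,-0.0015],[0.0259,-0.0259,-0.0057],[0.0319,-0.0424,-0.0124],[0.0322,-0.0592,-0.0207],[0.0269,-0.0747,-0.03],[0.0165,-0.0872,-0.0393],[0.002,-0.0957,-0.0476],[0.002,-0.0957,-0.0476]], "angular": [[0,0,0],[0,0,0],[0,0,0],[0,0,0],[0,0,0],[0,0,0],[0,0,0],[0,0,0]]}}

```text
clock: 22.7
tool_pos: [465.9, 334.2, 182.9]
orientation: [-0.131, 0.833, 0.489, 0.222]
force: [-0.5, 0.4, -0.1]
opening: -0.003
gripper_force: 0.1
```

```bash
python3 st.py; python3 look.py; python3 - <<'E'
from h import *
q=(467.3,386.8,1.06);c,x,y,z=frame(*q)
for a in range(-126,-220,-6):
    t=np.radians(a);t0=np.radians(-126);print(a,(30*((np.cos(t)-np.cos(t0))*x+(np.sin(t)-np.sin(t0))*y)/500).round(4).tolist())
E
```

```text
22.7 tool mouth [-19.9 -24.5  58.7] F [ 0.1  0.6 -0.1] M [-0.03  0.25  0.01] -0.00327415104887354
axes share/mm [[0.00085, 0.00151, 0.001], [-0.00174, 0.00098, 0.0], [-0.00049, -0.00087, 0.00173]]
side wing_tip 0.73 [20.1  3.4 44.8]
side wing_nut 0.78 [-2.8 -0.3  4.4]
side cover 0.77 [-2.3 -3.2 -3.3]
wrist wing_tip 0.79 [27.2 -1.2 45.3]
wrist wing_tip 0.22 [-1.7 -2.8  1.1]
wrist wing_nut 0.82 [ 1.7 -2.   1.4]
wrist wing_nut 0.19 [ -65.4   -1.1 -121.3]
scene wing_tip 0.8 [25.3  4.8 44.3]
scene wing_nut 0.61 [-1.  -2.1  1.7]
scene cover 0.59 [ 3.3 -1.2  3.3]
-126 [0.0, 0.0, 0.0]
-132 [-0.0055, -0.0018, -0.0024]
-138 [-0.0113, -0.0029, -0.0047]
-144 [-0.0172, -0.0035, -0.0066]
-150 [-0.0232, -0.0035, -0.0083]
-156 [-0.0293, -0.003, -0.0098]
-162 [-0.0354, -0.0018, -0.0109]
-168 [-0.0414, -0.0001, -0.0117]
-174 [-0.0472, 0.0022, -0.0122]
-180 [-0.0528, 0.005, -0.0124]
-186 [-0.0581, 0.0084, -0.0122]
-192 [-0.0631, 0.0121, -0.0117]
-198 [-0.0677, 0.0163, -0.0109]
-204 [-0.0719, 0.0209, -0.0098]
-210 [-0.0756, 0.0258, -0.0083]
-216 [-0.0787, 0.0309, -0.0066]
```

The nut is near contact (about 12.4 rad). Tighten in small steps.

{"fn": "servo_tool", "kwargs": {"xyz": [[-0.0113,-0.0029,-0.0047],[-0.0172,-0.0035,-0.0066],[-0.0232,-0.0035,-0.0083],[-0.0293,-0.003,-0.0098],[-0.0293,-0.003,-0.0098]], "angular": [[0,0,0],[0,0,0],[0,0,0],[0,0,0],[0,0,0]]}}

```text
clock: 23.92
tool_pos: [452.6, 333.2, 179.3]
orientation: [-0.131, 0.833, 0.489, 0.224]
force: [1.7, -1.5, 1.5]
opening: -0.005
gripper_force: 1.3
```

```bash
python3 st.py; python3 look.py
```

```text
23.925 tool mouth [-28.  -13.4  59.3] F [ 0.3 -2.2  1.5] M [-0.4   0.03 -0.04] -0.0047234031902730535
axes share/mm [[0.00085, 0.00151, 0.001], [-0.00174, 0.00098, 0.0], [-0.00049, -0.00087, 0.00173]]
side wing_tip 0.96 [22.9 -7.9 43.6]
side wing_nut 0.55 [ 0.1 -2.   4.9]
side wing_nut 0.53 [0.7 2.9 4.1]
side cover 0.82 [-1.5 -6.4 -4.5]
wrist wing_tip 0.64 [26.4 -7.6 48. ]
wrist wing_nut 0.95 [ 0.7  0.4 -0.3]
scene wing_tip 0.71 [27.1 -5.4 39.9]
scene wing_nut 0.62 [-0.1 -1.7 -0. ]
scene cover 0.98 [ 1.2 -2.6 -2.3]
```

{"fn": "servo_tool", "kwargs": {"xyz": [[-0.0061,0.0012,-0.0011],[-0.0121,0.0029,-0.0019],[-0.0179,0.0052,-0.0024],[-0.0235,0.008,-0.0026],[-0.0235,0.008,-0.0026]], "angular": [[0,0,0],[0,0,0],[0,0,0],[0,0,0],[0,0,0]]}}

```text
clock: 25.15
tool_pos: [438.7, 337.4, 176.3]
orientation: [-0.132, 0.833, 0.489, 0.222]
force: [-1.5, -0.9, -0.3]
opening: -0.002
gripper_force: 0.4
```

```bash
python3 st.py; python3 look.py
```

```text
25.15 tool mouth [-32.3   0.8  58.2] F [-1.5  0.9  0.5] M [0.05 0.39 0.03] -0.0015885767707528439
axes share/mm [[0.00085, 0.00151, 0.001], [-0.00174, 0.00098, 0.0], [-0.00049, -0.00087, 0.00173]]
side wing_tip 0.57 [ 18.8 -13.4  45.5]
side wing_nut 0.86 [-4.6 -1.8  3.6]
side wing_nut 0.69 [-172. -331.  -68.]
side cover 0.94 [-2.  -5.7 -3.6]
wrist wing_tip 0.88 [ 23.1 -13.   45.9]
wrist wing_nut 0.62 [0.2 0.9 5. ]
scene wing_nut 0.44 [-0.7 -1.9  1.1]
scene cover 0.62 [ 0.3 -2.3  2.8]
```

{"fn": "servo_tool", "kwargs": {"xyz": [[-0.0053,0.0034,0.0002],[-0.0103,0.0071,0.0007],[-0.0149,0.0113,0.0015],[-0.0149,0.0113,0.0015]], "angular": [[0,0,0],[0,0,0],[0,0,0],[0,0,0]]}}

```text
clock: 26.25
tool_pos: [434.4, 342.9, 179.3]
orientation: [-0.13, 0.833, 0.488, 0.225]
force: [3.9, -2.7, -3.7]
opening: 0.005
gripper_force: 2.6
```

```bash
python3 st.py; python3 look.py
```

```text
26.25 tool mouth [-28.5   7.3  59.5] F [-2.2 -4.7 -3. ] M [-0.84  0.73 -0.05] 0.005386897636856808
axes share/mm [[0.00085, 0.00151, 0.001], [-0.00174, 0.00098, 0.0], [-0.00049, -0.00087, 0.00173]]
side wing_tip 0.97 [ 13.9 -18.   46. ]
side wing_nut 0.56 [-0.7 -1.9  7. ]
side wing_nut 0.29 [0.4 3.  2.4]
side cover 0.55 [-1.3 -4.7 -2.2]
wrist wing_tip 0.78 [ 23.  -20.7  47.6]
wrist wing_nut 0.74 [ 0.6 -2.5  0.5]
scene wing_nut 0.46 [-1.  -2.6  0.7]
scene cover 0.79 [3.2 0.6 1.7]
scene cover 0.35 [-135.8 -229.9  -89.6]
```

{"fn": "servo_tool", "kwargs": {"xyz": [[-0.0042,0.0046,0.0011],[-0.0079,0.0095,0.0026],[-0.011,0.0146,0.0043],[-0.011,0.0146,0.0043]], "angular": [[0,0,0],[0,0,0],[0,0,0],[0,0,0]]}}

```text
clock: 27.35
tool_pos: [428.8, 349.9, 181.3]
orientation: [-0.13, 0.833, 0.488, 0.224]
force: [4.2, -5.2, -2.4]
opening: 0.002
gripper_force: 3.0
```

```bash
python3 st.py; python3 look.py
```

```text
27.35 tool mouth [-24.5  15.5  59.5] F [-3.3 -6.2 -0.9] M [-1.09  0.83 -0.08] 0.0022785785568445217
axes share/mm [[0.00085, 0.00151, 0.001], [-0.00174, 0.00098, 0.0], [-0.00049, -0.00087, 0.00173]]
side wing_tip 0.64 [ 10.6 -22.4  45.6]
side wing_tip 0.49 [-1.6  0.5 10.6]
side wing_nut 0.66 [-2.8  0.6  5.2]
side cover 0.76 [-0.5 -4.3 -2.6]
wrist wing_tip 0.84 [ 13.1 -25.7  45.8]
wrist wing_nut 0.9 [ 2.6 -1.8  2.2]
wrist wing_nut 0.26 [ 15.1 -23.4  47.4]
wrist cover 0.62 [ -46.9 -233.  -140.1]
wrist cover 0.55 [-1.9 -2.4  2.8]
scene wing_tip 0.33 [ 2.2 -0.8  0.7]
scene wing_nut 0.46 [-2.5  1.  -0.2]
scene cover 0.56 [ 0.2 -2.6  1.1]
```

Snug: about 13.6 rad, with resistance rising to 7 N at the wing. Back off and retract.

{"fn": "servo_tool", "kwargs": {"xyz": [[0.0031,-0.0051,-0.0017],[0.0068,-0.01,-0.0032],[-0.01,-0.04,0.055],[-0.03,-0.075,0.125],[-0.06,-0.13,0.23],[-0.1,-0.2,0.32],[-0.1,-0.25,0.35],[-0.1,-0.25,0.35],[-0.1,-0.25,0.35]], "angular": [[0,0,0],[0,0,0],[0,0,0],[0,0,0],[0,0,0],[0,0,0],[0,0,0],[0,0,0],[0,0,0]]}}

```text
clock: 29.08
tool_pos: [377.5, 225.5, 354.8]
orientation: [-0.131, 0.833, 0.488, 0.223]
force: [0.3, -0.4, -0.7]
opening: 0.001
gripper_force: 0.0
```

```bash
python3 st.py; python3 - <<'E'
from h import *
q=(467.3,386.8,1.06);c,x,y,z=frame(*q)
for n_ in("side","wrist","scene"):
    p=eyes.read_camera(n_)
    for n in ["wing_tip","wing_nut","cover","handle","filter_mouth"]:
        for a in lm(p,n): print(n_,n,a[1],world2mouth(q,a[0]).round(1))
    for n in ["mix_cup_1","spring_clamp","sanding_block","hex_keys"]:
        if n_!="scene": print(n_,n,sf(p,n))
E
```

```text
29.075 tool mouth [-53.5  -0.5 276.6] F [-0.5 -0.4 -0.5] M [-0.05  0.24 -0.02] 0.0010065256148265283
axes share/mm [[0.00085, 0.00151, 0.001], [-0.00174, 0.00098, 0.0], [-0.00049, -0.00087, 0.00173]]
side wing_tip 0.8 [  9.8 -22.8  40.9]
side wing_nut 0.95 [-1.4 -2.2  5.7]
side cover 0.64 [-1.5 -2.7 -0.2]
side handle 0.86 [-52.2  -2.6  29.2]
side filter_mouth 0.89 [ 1.3  2.4 -0.1]
side mix_cup_1 [([633.4, 208.4, 41.5], 0.79)]
side spring_clamp [([361.7, 205.4, 17.9], 0.59)]
side sanding_block [([703.9, 138.6, 30.6], 0.69)]
side hex_keys [([682.0, 304.2, 15.2], 0.62)]
wrist wing_tip 0.78 [ 17.6 -22.7  45.4]
wrist wing_nut 0.8 [-0.7 -2.8 -0.4]
wrist cover 0.82 [-2.8 -2.6 -0.5]
wrist handle 0.87 [-55.9  -2.1  26.4]
wrist filter_mouth 0.62 [-0.7 -2.2  3.2]
wrist mix_cup_1 []
wrist spring_clamp [([475.3, 374.0, 139.7], 0.66)]
wrist sanding_block [([693.2, 124.6, 29.1], 0.95)]
wrist hex_keys [([684.6, 299.0, 11.1], 0.64)]
scene wing_tip 0.74 [ 0.  -0.3 -3.9]
scene wing_nut 0.73 [-2.8 -0.3 -1.5]
scene cover 0.74 [-0.2 -2.2  4.3]
scene handle 0.9 [-53.8  -0.5  27. ]
scene filter_mouth 0.69 [0.4 1.  0.4]
```

```bash
python3 -c "
from rig import r
print(r.hand_in())"
```

```text
the job is handed in; nothing more can be done
None
```

I handed the job in after about 29 s of robot time. By the camera estimates the cover sits flush in the filter mouth, the wing nut is about 1 rad past contact at roughly 13.6 rad, the arm is clear and the bystanders haven't moved; the hand-in returned no verdict, and the clamping force wasn't measured directly.

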